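# Shut the cup cabinet with the hook pole

## Task

Take the wooden hook pole from its stand, hook it down into the orange ring of the cup cabinet and pull that orange-framed sash fully down. Then unhook the pole, lay it back in its stand as it was and let go, leaving the sash shut. Leave the blue-ringed sash as it is.

Things in the scene. Friction and masses are not known exactly. Their poses are not given: they have to be found in the camera images.
- pole: Wooden shaft 220 long (x) x 20 wide (y) x 22 high; origin at its centre (grip here from above), x to the hook, z up, 160 g. Steel crook, 8 bar, an upside-down U: rises from the shaft's end x=110 to bar centre z=40, forward to x=162, down to the tip's end at z=-4. Lies level, origin 61 above counter, in a steel stand: forks at x=+-80, 85 high, flared slots 26 wide at bottom, 12 thick; base 200x90x10 (mm)
- ring_orange (a point): Orange ring's centre, on the orange-framed sash. Level ring of 8 mm bar, hole 44 mm, outside 60, centre 55 mm in front of the sash, 260-290 mm above the counter at first; x points into the cabinet, z up. Lower the level pole, its x along the ring's x, tip over this point: the tip enters the hole and the crook meets the ring's near side with the shaft's centre 32 mm below this point
- ring_blue (a point): Centre of a same-sized blue ring on the other, blue-framed sash; it must stay where it is. Both cabinets are white open frames 150 mm deep, 160 wide, 360 high, side by side (sides vary), fronts and rings toward the robot; the sash runs at the cabinet's front, ring centre 141 mm in front of the cabinet's centre; x points into the cabinet, z up
- sash_orange (a joint): Travel of the orange sash in m: 0 = fully up (ring centre 290 mm above the counter), 0.13 = fully down on its stop (ring centre 160 mm). Starts between 0 and 0.03. It runs straight down, stays by friction where it is left, and takes about 3 N to pull down, 7 N to push up. A clear panel, orange frame, 172 mm high, 144 mm wide

How it is judged:
By the outcome, as a careful person would: the job done as asked, in the order asked, and still so for the second after the job is handed in, with the robot touching nothing.
It also fails if it takes over 67 s, if anything falls off the work surface, if the arm or the gripper's body presses on something with over 40 N, if the wrist force passes 120 N, or if a joint passes its speed limit or range.

## Robot

A 6-joint arm with a two-finger parallel gripper is mounted at the origin on the work surface. World frame = base frame: x ahead of the robot, y to its left, z up, the work surface at z = 0. Lengths are in m, angles in rad, forces in N, time in s.
With the tool pointing down it reaches from about 0.375 to 0.975 m from the base axis. Payload 3.8 kg.
Tool frame: the origin (TCP) lies between the finger pads; the fingertips stand 25 mm ahead of it and the grasp point (between the pads) lies 6 mm ahead of it (tip_reach is the z of the fingertips in the tool frame, in m); z points along the fingers, y is the direction in which the jaws open and shut (so a half turn about z gives the same grasp; the last joint's range is limited). The gripper opens to 85 mm and grips with 20 to 120 N. Pads are 22 mm wide; open, the fingers measure 114 mm over their backs; the gripper's body (76 mm by 85 mm) begins 54 mm behind the grasp point. The pads swing forward as they close: fully open they stand 13 mm farther back than shut.
Start: joints at [1.185, 0.264, 1.604, -0, 1.274, -0.037], TCP at [0.231, 0.634, 0.256] pointing down, gripper open.
Joint ranges: [-2.63, 2.63], [-0.94, 2.18], [0.31, 2.57], [-1.31, 4.45], [0, 2.66], [-2.55, 2.55]. Speed limits (rad/s): [2.57, 2.57, 3.14, 3.14, 3.14, 3.14].

## Interface

Orientations are given as a rotation vector (axis times angle).
In Python, from workcell import get_obs, snapshot, sign_off, search_frame, tip_reach gives the robot as it stands. The module is installed in compiled form; this text tells all that it offers.
- The arm moves only by the tool drive_tool, never from a script. Its argument "targets" is a list of rows, each a list of 2 entries, a list of its own where there are three numbers: the shift along the tool's x, y, z scaled (see below), then the turn, a rotation vector about the tool's x, y, z scaled (see below). In form: [[[x, y, z], [wx, wy, wz]], ...]. A call has 1 to 10 rows; each row is the pose to reach, as a shift and turn from the pose commanded when the call began, along the tool's axes at that moment; what a row does not reach only later rows make up. The controller multiplies each number of a shift by 400 mm and each number of a turn by 60 degrees. A row lasts 1/12 s, in which the tool goes at most 41.7 mm and 7.16 degrees, less where a joint would pass 70% of its speed; a pose out of reach is approached as far as the arm can. A call with a number of a shift or a turn outside -1 to 1 is refused whole. A call with a gripper value outside its range is refused whole. "jaw" is the opening, from 0 (shut) to 1 (fully open), set as the call begins (left out, the last holds). The fingers move at their own pace and stop on an object; the grip force is fixed at half the most. Time passes only in rows, so rows that repeat a pose let the fingers close. It gives the time, the measured TCP pose, the force and the opening at its end, in the units of the state.
- get_obs(): the state, without advancing time (a new reading comes with each control period).
- snapshot(name): name is "side" or "top" or "wrist"; returns a dict with "image" (480x640x3 uint8, red, green, blue), "fx", "fy", "cx", "cy" (pixels), "D" ([k1, k2, p1, p2, k3] as OpenCV has them; the pictures are not rectified), "rvec" (rotation vector, rad) and "tvec" (3), from world to camera coordinates, as OpenCV has them; the wrist camera has in their place "mount" (4x4, takes a point from camera to tool coordinates, whose origin is the TCP and whose axes are the flange's). Camera axes: x right, y down, z forward; pixel columns grow to the right and rows downward; lengths in m; the calibration is good to about 2 mm. A picture is of the moment at which its call begins: read the wrist's pose just before it. There is no depth.
- sign_off(): hands the job in, once; it reports no verdict.
Trained networks look in a picture, given as the dict that the camera call returned (one of the last four; its "shot" number tells which), for a name from the list of things; names that differ only in an ending like _2 or _b are one class to them, and where a whole thing is asked for, a point or a joint stands for the part that bears it (a point fixed in the world has none). Each returns a list of dicts, best first, with "conf" (0 to 1); they miss things now and then, are a little off and sometimes report something else, mostly with a low value. They report only what shows in the picture. A call takes as long as a camera call.
- search_frame(picture, label): "extent" ([left, top, width, height] in pixels, round what is visible of it).
The state is a dict: "clock": time; "qpos": joint angles; "joint_vel": joint speeds; "joint_torque": joint torques, N m; "position": TCP position; "tool_rot": TCP orientation; "ft_force": force on the tool from outside, world axes, zero at the start; "moment": the same for the moment, N m; "finger_gap": opening from 0.0 (shut) to 1.0 (fully open).
Only numpy, scipy, OpenCV 4.12 (cv2) and the standard library are available. Lean on these libraries where they do the work, as an engineer would, in place of code of your own. Each camera call takes 0.05 s, during which the arm holds its last target.

## Working session

There is one attempt and no reset: what is moved stays moved. The work goes in short steps, Python scripts to look and compute and a tool call to move; the robot and the scene stay as the last step left them, time stands still between calls to the robot, and variables do not carry over. Pictures are saved under pics/ and viewed, and the job is handed in when it is done.

Besides the shell and the picture viewer there is one more tool, called after ">>>" as name([rows], argument=value, ...), one row to a line, values as JSON. drive_tool: Moves the arm, as the interface text tells. Its arguments: {"type":"object","properties":{"targets":{"type":"array","items":{"type":"array"}},"jaw":{"type":"number"}},"required":["targets"]}

```bash
mkdir -p pics; cat > h.py <<'E'
import numpy as np, cv2
from workcell import *
def save(p,n): cv2.imwrite(f'pics/{n}.png', cv2.cvtColor(p['image'],cv2.COLOR_RGB2BGR))
E
python3 - <<'E'
from h import *
o=get_obs(); print({k:np.round(v,4).tolist() for k,v in o.items()}, tip_reach)
for c in ['side','top','wrist']:
    p=snapshot(c); save(p,c+'0'); print(c,{k:np.round(v,4).tolist() for k,v in p.items() if k!='image'})
    for l in ['pole','ring_orange','ring_blue','sash_orange']:
        print(l,search_frame(p,l)[:3])
print(get_obs()['clock'])
E
```

```text
{'clock': 0.0, 'qpos': [1.1851, 0.2648, 1.6054, -0.0, 1.2737, -0.0369], 'joint_vel': [0.0011, -0.0018, 0.0001, 0.0016, 0.001, -0.0011], 'joint_torque': [-0.0024, -51.5111, -36.7316, -0.0002, 0.013, -0.0], 'position': [0.2304, 0.6337, 0.2549], 'tool_rot': [-0.545, -3.0935, 0.0034], 'ft_force': [0.4579, -0.183, 0.2397], 'moment': [-0.0486, -0.0063, -0.0336], 'finger_gap': 0.9978} 0.025
side {'fx': 500.5651, 'fy': 500.5651, 'cx': 319.0992, 'cy': 236.921, 'D': [-0.0284, 0.0, 0.0, 0.0, 0.0], 'rvec': [0.2025, -2.807, 1.3023], 'tvec': [0.5826, 0.2391, 1.1863], 'shot': 1}
pole [{'extent': [277.1, 360.9, 134.4, 39.0], 'conf': 0.67}]
ring_orange [{'extent': [313.3, 120.1, 39.6, 73.8], 'conf': 0.96}, {'extent': [274.7, 359.2, 136.5, 38.7], 'conf': 0.54}]
ring_blue [{'extent': [281.6, 160.9, 44.5, 88.0], 'conf': 0.69}]
sash_orange [{'extent': [313.0, 120.2, 39.8, 70.6], 'conf': 0.84}]
top {'fx': 600.5568, 'fy': 600.5568, 'cx': 313.4701, 'cy': 238.5795, 'D': [-0.0922, 0.0, 0.0, 0.0, 0.0], 'rvec': [2.1635, -2.1622, 0.1439], 'tvec': [-0.05, 0.6131, 1.4206], 'shot': 2}
pole [{'extent': [189.7, 222.1, 6.9, 115.3], 'conf': 0.98}, {'extent': [396.2, 201.9, 87.7, 52.7], 'conf': 0.46}]
ring_orange [{'extent': [399.3, 202.6, 84.1, 49.2], 'conf': 0.72}]
ring_blue [{'extent': [298.7, 189.0, 73.8, 50.1], 'conf': 0.77}]
sash_orange [{'extent': [398.5, 200.8, 80.7, 52.3], 'conf': 0.56}]
wrist {'fx': 416.3406, 'fy': 416.3406, 'cx': 317.956, 'cy': 239.329, 'D': [0.0284, 0.0, 0.0, 0.0, 0.0], 'mount': [[0.0013, -0.9486, -0.3166, 0.0816], [1.0, 0.0013, 0.0002, 0.0005], [0.0002, -0.3166, 0.9486, -0.118], [0.0, 0.0, 0.0, 1.0]], 'shot': 3}
pole []
ring_orange []
ring_blue []
sash_orange []
0.75
```

View pics/side0.png

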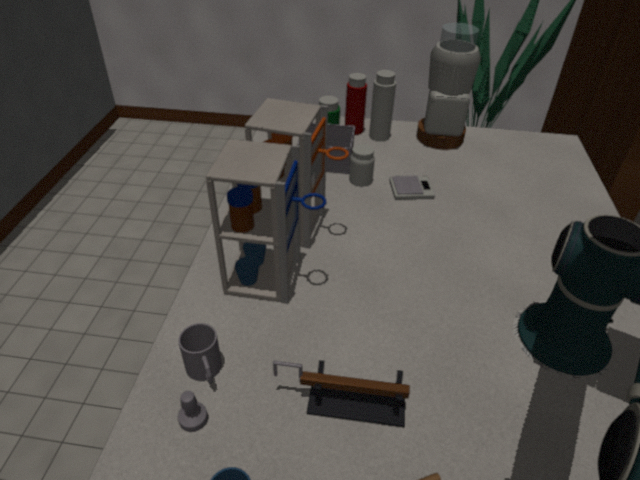

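View pics/top0.png

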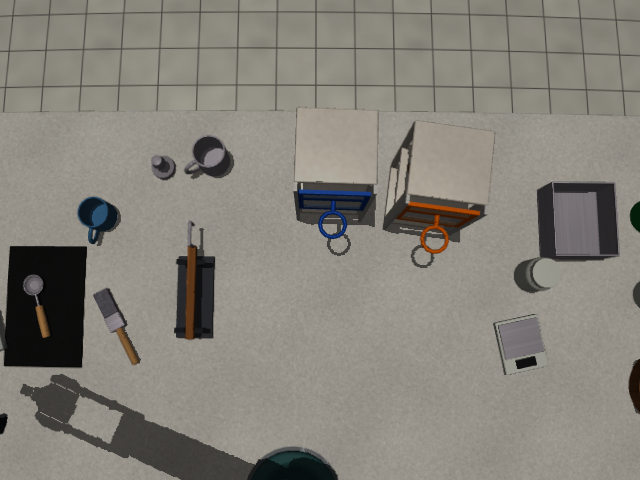

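View pics/wrist0.png

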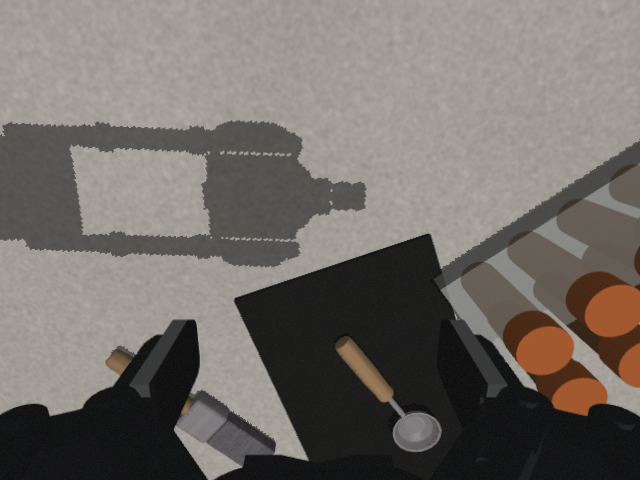

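```bash
cat >> h.py <<'E'
class Cam:
    def __init__(s,p):
        s.K=np.array([[p['fx'],0,p['cx']],[0,p['fy'],p['cy']],[0,0,1]]); s.D=np.array(p['D'],float)
        if 'rvec' in p: s.R=cv2.Rodrigues(np.array(p['rvec'],float))[0]; s.t=np.array(p['tvec'],float)
        else:
            o=p['obs']; Rt=cv2.Rodrigues(np.array(o['tool_rot'],float))[0]; M=np.array(p['mount'])
            Rc=Rt@M[:3,:3]; c=Rt@M[:3,3]+np.array(o['position']); s.R=Rc.T; s.t=-Rc.T@c
        s.c=-s.R.T@s.t
    def rays(s,uv):
        n=cv2.undistortPoints(np.array(uv,float).reshape(-1,1,2),s.K,s.D).reshape(-1,2)
        return np.c_[n,np.ones(len(n))]@s.R
    def plane(s,uv,z):
        d=s.rays(uv); return s.c+d*((z-s.c[2])/d[:,2])[:,None]
    def proj(s,X):
        return cv2.projectPoints(np.array(X,float).reshape(-1,1,3),cv2.Rodrigues(s.R)[0],s.t,s.K,s.D)[0].reshape(-1,2)
def tri(cs,uvs):
    A=np.zeros((3,3));b=np.zeros(3)
    for c,u in zip(cs,uvs):
        d=c.rays([u])[0]; d/=np.linalg.norm(d); P=np.eye(3)-np.outer(d,d); A+=P;b+=P@c.c
    X=np.linalg.solve(A,b); return X,[c.proj(X)[0]-u for c,u in zip(cs,uvs)]
E
python3 - <<'E'
from h import *
T=snapshot('top');S=snapshot('side')
np.savez('cal.npz',T=T,S=S)
ct,cs=Cam(T),Cam(S)
print('cams',ct.c,cs.c)
def m(img,box,h0,h1,smin):
    hsv=cv2.cvtColor(img,cv2.COLOR_RGB2HSV); x,y,w,h=box
    k=(hsv[...,0]>=h0)&(hsv[...,0]<=h1)&(hsv[...,1]>=smin)&(hsv[...,2]>40)
    z=np.zeros_like(k); z[y:y+h,x:x+w]=k[y:y+h,x:x+w]; return z
# shaft
k=m(T['image'],(170,240,50,110),0,25,90); ys,xs=np.nonzero(k); print('shaft px',len(xs),xs.min(),xs.max(),ys.min(),ys.max())
for z in (0.072,):
    P=ct.plane(np.c_[xs,ys],z)[:,:2].astype(np.float32)
    print(cv2.minAreaRect(P), cv2.fitLine(P,cv2.DIST_L2,0,.01,.01).ravel(), P.mean(0))
# print crop
big=cv2.resize(T['image'][200:360,150:250],None,fx=5,fy=5,interpolation=cv2.INTER_NEAREST)
big=cv2.resize(T['image'][210:350,160:230],None,fx=4,fy=4,interpolation=cv2.INTER_NEAREST)
big2=cv2.resize(T['image'][180:270,280:490],None,fx=3,fy=3,interpolation=cv2.INTER_NEAREST)
save({'image':big},'c1');save({'image':big2},'c2')
big3=cv2.resize(S['image'][90:230,260:380],None,fx=4,fy=4,interpolation=cv2.INTER_NEAREST);save({'image':big3},'c3')
big3=cv2.resize(S['image'][340:430,260:420],None,fx=4,fy=4,interpolation=cv2.INTER_NEAREST);save({'image':big3},'c4')
E
```

```text
cams [ 0.43472113 -0.03473572  1.48539424] [0.49263456 0.82445235 0.93883516]
shaft px 811 185 195 246 338
((0.4827432930469513, 0.2411392331123352), (0.02135886624455452, 0.2162381261587143), 89.73129272460938) [ 0.99995625 -0.00935167  0.48076808  0.2411855 ] [0.48076814 0.24118544]
```

View pics/c1.png

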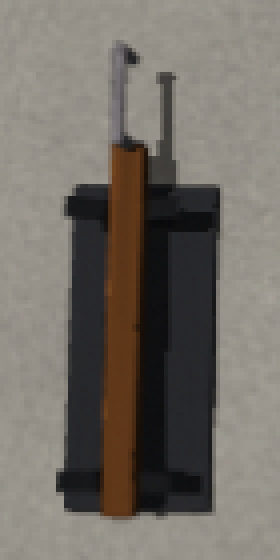

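View pics/c2.png

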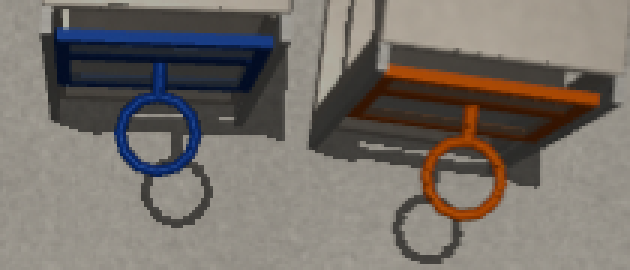

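View pics/c3.png

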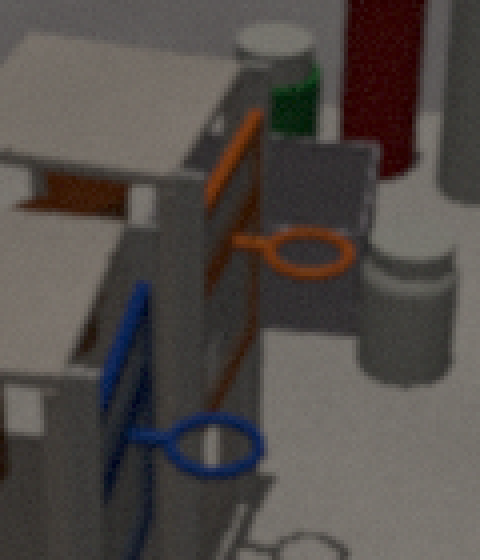

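View pics/c4.png

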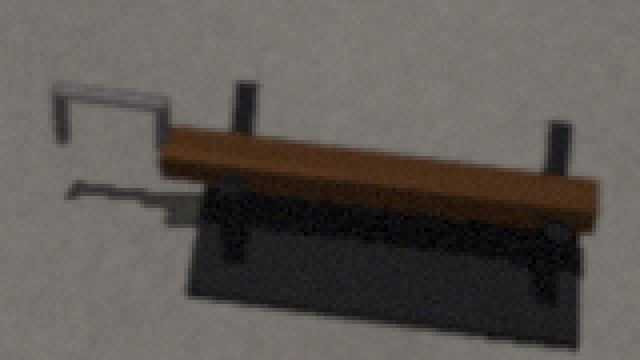

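```bash
cat > fit.py <<'E'
from h import *
from scipy.optimize import least_squares
from scipy import ndimage as nd
def load():
    d=np.load('cal.npz',allow_pickle=True); return d['T'].item(),d['S'].item()
def mask(img,box,col):
    hsv=cv2.cvtColor(img,cv2.COLOR_RGB2HSV); x,y,w,h=box
    h0,h1=(3,16) if col=='o' else (105,130)
    k=(hsv[...,0]>=h0)&(hsv[...,0]<=h1)&(hsv[...,1]>=150)&(hsv[...,2]>50)
    z=np.zeros(k.shape,np.uint8); z[y:y+h,x:x+w]=k[y:y+h,x:x+w]; return z
def hole(mk):
    lab,n=nd.label(1-mk)
    best=None
    for i in range(1,n+1):
        a=(lab==i).sum()
        if 60<a<1500:
            c=nd.center_of_mass(lab==i); print('  hole',a,np.round(c,2)); 
            if best is None or a>best[0]: best=(a,np.array(c[::-1]))
    return best[1]
def tmask(cam,X,r=np.linspace(0,2*np.pi,60,endpoint=False)):
    c,s=np.cos(r),np.sin(r); P=cam.proj(X+.022*np.c_[c,s,0*c]); m=cv2.moments(P.astype(np.float32).reshape(-1,1,2)); return np.array([m['m10']/m['m00'],m['m01']/m['m00']])
E
python3 - <<'E'
from fit import *
T,S=load(); ct,cs=Cam(T),Cam(S)
for col,bt,bs in (('o',(415,215,40,45),(318,135,35,30)),('b',(310,200,50,45),(295,185,40,30))):
    a=hole(mask(T['image'],bt,col)); b=hole(mask(S['image'],bs,col))
    X,r=tri([ct,cs],[a,b]); 
    f=least_squares(lambda X:np.r_[tmask(ct,X)-a,tmask(cs,X)-b],X)
    print(col,a,b,np.round(X,4),np.round(f.x,4),np.round(f.fun,2))
    # top bar: top edge of frame mask in top view
    bx=(395,195,95,40) if col=='o' else (290,185,90,40)
    k=mask(T['image'],bx,col); xs=np.arange(bx[0],bx[0]+bx[2])
    e=[(x,np.nonzero(k[:,x])[0].min()) for x in xs if k[:,x].any()]; e=np.array(e[4:-4],float)
    z=f.x[2]+.06
    P=ct.plane(e,z); p=np.polyfit(P[:,1],P[:,0],1); print(' topbar yaw(x into cab) deg',np.degrees(np.arctan(-p[0])), P[0],P[-1])
    # bottom edge of bar
# pole points
tip_side=[(260+55/4,340+88/4)]
print('crook front top corner side', cs.plane(tip_side,.105))
print('crook front top', ct.plane([(160+122/4,210+44/4)],.105), 'shaft front', ct.plane([(160+128/4,210+145/4)],.072),'shaft back',ct.plane([(160+119/4,210+515/4)],.072))
print(cs.plane([(260+165/4,340+132/4)],.072),cs.plane([(260+598/4,340+180/4)],.072))
E
```

```text
hole 341 [239.05 434.17]
  hole 92 [152.84 336.63]
o [434.17008798 239.04985337] [336.63043478 152.83695652] [ 0.5856 -0.2943  0.2724] [ 0.5854 -0.2944  0.2721] [-0.01 -0.84  0.89  0.32]
 topbar yaw(x into cab) deg -3.152528725349569 [ 0.62539707 -0.21548893  0.33206212] [ 0.63384743 -0.36413227  0.33206212]
  hole 350 [224.13 332.18]
  hole 169 [200.92 313.13]
b [332.18285714 224.13142857] [313.13017751 200.92307692] [ 0.6166 -0.0856  0.2666] [ 0.6164 -0.0857  0.2668] [ 0.02 -0.74  0.82  0.17]
 topbar yaw(x into cab) deg -1.6898029017367109 [ 0.67362811 -0.02410745  0.32675351] [ 0.66994794 -0.14997427  0.32675351]
crook front top corner side [[0.64783879 0.24309257 0.105     ]]
crook front top [[0.64572517 0.23746506 0.105     ]] shaft front [[0.59021166 0.23885754 0.072     ]] shaft back [[0.37299807 0.23950149 0.072     ]]
[[0.59344954 0.23801009 0.072     ]] [[0.37506702 0.23422046 0.072     ]]
```

```bash
python3 - <<'E'
from fit import *
T,S=load(); ct=Cam(T)
for col,bx,z in (('o',(395,195,95,40),.35),('b',(290,185,90,40),.345)):
    k=mask(T['image'],bx,col); 
    e=np.array([(x,np.nonzero(k[:,x])[0].min()) for x in range(bx[0],bx[0]+bx[2]) if k[:,x].any()],float)
    print(e[::6].astype(int).tolist())
    e=e[18:-8]; P=ct.plane(e,z)[:,:2].astype(np.float32); l=cv2.fitLine(P,cv2.DIST_HUBER,0,.001,.001).ravel()
    d=l[:2]*np.sign(l[1]); print(col,'yaw deg',np.degrees(np.arctan2(-d[0],d[1])))
o=get_obs(); R=cv2.Rodrigues(np.array(o['tool_rot']))[0]; print(R.round(4))
E
```

```text
[[396, 218], [402, 212], [408, 204], [414, 202], [420, 203], [426, 204], [432, 204], [438, 205], [444, 206], [450, 207], [456, 208], [462, 209], [468, 209], [474, 210]]
o yaw deg -7.6222286
[[298, 190], [304, 190], [310, 190], [316, 190], [322, 190], [328, 190], [334, 191], [340, 191], [346, 191], [352, 191], [358, 191], [364, 192], [370, 192]]
b yaw deg -1.914875
[[-9.398e-01  3.417e-01  0.000e+00]
 [ 3.417e-01  9.398e-01  1.000e-04]
 [ 0.000e+00  1.000e-04 -1.000e+00]]
```

```bash
cat >> h.py <<'E'
def plan(pos,yaw_deg=0,way=()):
    """tool-frame scaled shift/turn from the current pose to TCP pos, pole x-direction yaw (tool x = -pole x)"""
    o=get_obs(); R=cv2.Rodrigues(np.array(o['tool_rot'],float))[0]; p=np.array(o['position'])
    c,s=np.cos(np.radians(yaw_deg)),np.sin(np.radians(yaw_deg))
    G=np.array([[-c,-s,0],[-s,c,0],[0,0,-1.]]) 
    print('now',p.round(4),'F',np.round(o['ft_force'],2),'M',np.round(o['moment'],3),'gap',round(o['finger_gap'],3),'t',o['clock'])
    tv=cv2.Rodrigues(R.T@G)[0].ravel()/np.radians(60)
    for q in list(way)+[pos]: print('shift',(R.T@(np.array(q)-p)/.4).round(4).tolist(),'turn',tv.round(4).tolist())
E
python3 - <<'E'
from h import *
plan((.497,.24,.2),0)
E
```

```text
now [0.2307 0.6344 0.2563] F [0.37 0.35 0.32] M [-0.009 -0.014 -0.033] gap 1.002 t 0.85
shift [-0.9627, -0.6991, 0.1408] turn [0.0001, 0.0, -0.333]
```

>>> drive_tool([
  [[-0.963,-0.699,0.14],[0,0,-0.333]],
  [[-0.963,-0.699,0.14],[0,0,-0.333]],
  [[-0.963,-0.699,0.14],[0,0,-0.333]],
  [[-0.963,-0.699,0.14],[0,0,-0.333]],
  [[-0.963,-0.699,0.14],[0,0,-0.333]],
  [[-0.963,-0.699,0.14],[0,0,-0.333]],
  [[-0.963,-0.699,0.14],[0,0,-0.333]],
  [[-0.963,-0.699,0.14],[0,0,-0.333]],
  [[-0.963,-0.699,0.14],[0,0,-0.333]],
  [[-0.963,-0.699,0.14],[0,0,-0.333]],
], jaw=1)

```text
clock: 1.68
position: [0.4632, 0.2897, 0.2078]
tool_rot: [-0.0, 3.141, 0.001]
ft_force: [-0.1, 0.2, -0.2]
finger_gap: 1.0
```

```bash
python3 - <<'E'
from h import *
plan((.497,.24,.2),0)
E
```

```text
now [0.4632 0.2897 0.2078] F [-0.1   0.2  -0.22] M [ 0.064 -0.036 -0.038] gap 1.0 t 1.6833
shift [-0.0845, -0.1243, 0.0195] turn [0.0005, 0.0008, 0.0001]
```

>>> drive_tool([
  [[-0.084,-0.124,0.02],[0,0,0]],
  [[-0.084,-0.124,0.02],[0,0,0]],
  [[-0.084,-0.124,0.02],[0,0,0]],
  [[-0.084,-0.124,0.02],[0,0,0]],
])

```text
clock: 2.02
position: [0.4963, 0.241, 0.1995]
tool_rot: [-0.005, -3.141, -0.001]
ft_force: [-0.2, 0.9, -0.3]
finger_gap: 1.001
```

```bash
python3 - <<'E'
from h import *
o=get_obs(); p=snapshot('wrist'); p['obs']=o; save(p,'w1'); np.savez('w1.npz',p=p)
for l in ['pole']: print(search_frame(p,l))
plan((.497,.24,.2),0)
E
```

```text
[{'extent': [301.6, 18.1, 37.7, 443.3], 'conf': 0.78}]
now [0.4956 0.2425 0.1998] F [-0.29 -0.36  0.55] M [ 0.004  0.002 -0.049] gap 1.002 t 2.1167
shift [-0.0035, -0.0063, -0.0005] turn [0.0006, -0.0001, -0.0]
```

View pics/w1.png

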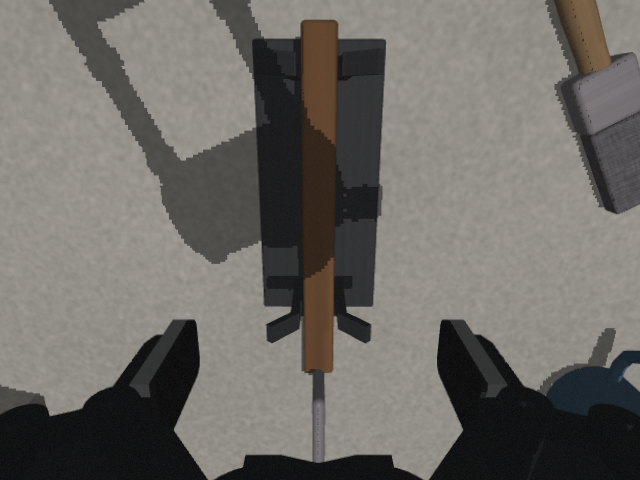

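```bash
python3 - <<'E'
from fit import *
p=np.load('w1.npz',allow_pickle=True)['p'].item(); c=Cam(p)
img=p['image']; hsv=cv2.cvtColor(img,cv2.COLOR_RGB2HSV); k=(hsv[...,0]<22)&(hsv[...,1]>110)&(hsv[...,2]>25)
k[:, :280]=0;k[:,360:]=0;k=nd.binary_opening(k,iterations=2)
e=[];
for r in (60,120,180,240,300,350):
    x=np.nonzero(k[r])[0]; P=c.plane([(x.min()-.5,r),(x.max()+.5,r)],.072); print(r,x.min(),x.max(),P.round(4)[:,:2].tolist(),P[:,1].mean().round(4))
ys=np.nonzero(k[:,319])[0]; P=c.plane([(319,ys.min()-.5),(319,ys.max()+.5)],.072); print(ys.min(),ys.max(),P.round(4))
E
```

```text
60 302 337 [[0.3944, 0.2329], [0.3944, 0.2524]] 0.2426
120 305 335 [[0.4255, 0.2341], [0.4255, 0.2517]] 0.2429
180 303 334 [[0.4596, 0.2325], [0.4596, 0.2515]] 0.242
240 304 333 [[0.4972, 0.2326], [0.4972, 0.2513]] 0.2419
300 303 333 [[0.5385, 0.2314], [0.5385, 0.2517]] 0.2416
350 305 331 [[0.5761, 0.2323], [0.5762, 0.2507]] 0.2415
21 368 [[0.3755 0.2424 0.072 ]
 [0.5909 0.2422 0.072 ]]
```

>>> drive_tool([
  [[-0.005,-0.001,0.08],[0,0,0.006]],
  [[-0.005,-0.001,0.16],[0,0,0.006]],
  [[-0.005,-0.001,0.24],[0,0,0.006]],
  [[-0.005,-0.001,0.3],[0,0,0.006]],
  [[-0.005,-0.001,0.332],[0,0,0.006]],
  [[-0.005,-0.001,0.332],[0,0,0.006]],
  [[-0.005,-0.001,0.332],[0,0,0.006]],
])

```text
clock: 2.7
position: [0.4975, 0.2424, 0.0669]
tool_rot: [-0.008, -3.141, 0.0]
ft_force: [-0.3, -0.1, -0.6]
finger_gap: 0.997
```

```bash
python3 - <<'E'
from h import *
plan((.498,.242,.067),-0.4)
E
```

```text
now [0.4975 0.2424 0.0669] F [-0.25 -0.15 -0.55] M [0.012 0.031 0.05 ] gap 0.997 t 2.7
shift [-0.0013, -0.001, -0.0003] turn [-0.0002, -0.0007, 0.002]
```

>>> drive_tool([
  [[0,0,0],[0,0,0]],
  [[0,0,0],[0,0,0]],
  [[0,0,0],[0,0,0]],
  [[0,0,0],[0,0,0]],
  [[0,0,0],[0,0,0]],
  [[0,0,0],[0,0,0]],
  [[0,0,0],[0,0,0]],
  [[0,0,0],[0,0,0]],
  [[0,0,0],[0,0,0]],
  [[0,0,0],[0,0,0]],
], jaw=0)

```text
clock: 3.53
position: [0.4986, 0.2416, 0.0677]
tool_rot: [0.01, 3.14, 0.001]
ft_force: [-1.5, 0.2, 6.1]
finger_gap: 0.219
```

```bash
python3 - <<'E'
from h import *
plan((.498,.242,.067),-0.4)
E
```

```text
now [0.4986 0.2416 0.0677] F [-1.48  0.21  6.12] M [-0.069  0.091  0.022] gap 0.219 t 3.5333
shift [0.0016, 0.0009, 0.0019] turn [0.0005, 0.0013, 0.0005]
```

>>> drive_tool([
  [[0,0,-0.03],[0,0,0]],
  [[0,0,-0.08],[0,0,0]],
  [[0,0,-0.14],[0,0,0]],
  [[0,0,-0.2],[0,0,0]],
  [[0,0,-0.25],[0,0,0]],
  [[0,0,-0.25],[0,0,0]],
  [[0,0,-0.25],[0,0,0]],
])

```text
clock: 4.12
position: [0.4987, 0.2417, 0.1682]
tool_rot: [0.01, 3.139, 0.002]
ft_force: [-0.5, 0.1, -1.1]
finger_gap: 0.228
```

```bash
python3 - <<'E'
from h import *
c,s=np.cos(np.radians(-7.6)),np.sin(np.radians(-7.6))
R=np.array([.5854,-.2944]); tcp=R-(.162-.015)*np.array([c,s]); print('tcp over ring',tcp)
plan((tcp[0]-.015*0,tcp[1],.325),-7.6,way=[(.43,.15,.25),(.42,0,.325)])
p=snapshot('side'); save(p,'s2')
img=cv2.resize(p['image'][280:440,220:440],None,fx=3,fy=3); save({'image':img},'s2c')
E
```

```text
tcp over ring [ 0.43969132 -0.27495831]
now [0.4987 0.2417 0.1682] F [-0.52  0.14 -1.13] M [-0.035  0.012  0.046] gap 0.228 t 4.1167
shift [0.1697, -0.2302, -0.2051] turn [0.0013, 0.0024, 0.1205]
shift [0.1918, -0.6051, -0.3931] turn [0.0013, 0.0024, 0.1205]
shift [0.1381, -1.2922, -0.3938] turn [0.0013, 0.0024, 0.1205]
```

View pics/s2c.png

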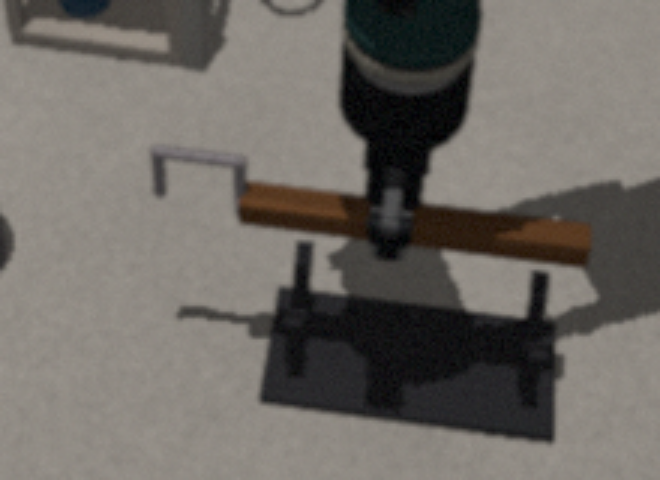

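>>> drive_tool([
  [[0.03,-0.04,-0.05],[0,0,0.01]],
  [[0.07,-0.09,-0.11],[0,0,0.02]],
  [[0.11,-0.15,-0.17],[0,0,0.04]],
  [[0.15,-0.21,-0.23],[0,0,0.05]],
  [[0.18,-0.28,-0.28],[0,0,0.065]],
  [[0.19,-0.35,-0.33],[0,0,0.08]],
  [[0.192,-0.42,-0.37],[0,0,0.095]],
  [[0.192,-0.49,-0.393],[0,0,0.11]],
  [[0.192,-0.55,-0.393],[0,0,0.12]],
  [[0.192,-0.6,-0.393],[0,0,0.12]],
])

```text
clock: 5.0
position: [0.4188, 0.0003, 0.3229]
tool_rot: [-0.209, -3.133, 0.001]
ft_force: [0.0, -0.4, -1.5]
finger_gap: 0.221
```

```bash
python3 - <<'E'
from h import *
plan((.4397,-.275,.325),-7.6,way=[(.425,-.275,.325)])
E
```

```text
now [4.188e-01 3.000e-04 3.229e-01] F [ 0.04 -0.42 -1.52] M [-0.014 -0.023  0.012] gap 0.221 t 5.0
shift [-0.1067, -0.6802, -0.005] turn [-0.0005, -0.0016, -0.0006]
shift [-0.1432, -0.6753, -0.0051] turn [-0.0005, -0.0016, -0.0006]
```

>>> drive_tool([
  [[-0.01,-0.06,-0.005],[0,0,0]],
  [[-0.02,-0.13,-0.005],[0,0,0]],
  [[-0.035,-0.21,-0.005],[0,0,0]],
  [[-0.045,-0.29,-0.005],[0,0,0]],
  [[-0.06,-0.37,-0.005],[0,0,0]],
  [[-0.07,-0.45,-0.005],[0,0,0]],
  [[-0.085,-0.53,-0.005],[0,0,0]],
  [[-0.1,-0.61,-0.005],[0,0,0]],
  [[-0.107,-0.66,-0.005],[0,0,0]],
  [[-0.107,-0.68,-0.005],[0,0,0]],
])

```text
clock: 5.83
position: [0.4252, -0.2756, 0.3232]
tool_rot: [-0.211, -3.13, -0.002]
ft_force: [0.3, 0.2, -0.9]
finger_gap: 0.225
```

>>> drive_tool([
  [[0,0,0],[0,0,0]],
  [[0,0,0],[0,0,0]],
])

```text
clock: 6.0
position: [0.4256, -0.2726, 0.3242]
tool_rot: [-0.209, -3.132, -0.004]
ft_force: [0.8, -0.3, -1.3]
finger_gap: 0.222
```

```bash
python3 - <<'E'
from h import *
plan((.4397,-.275,.325),-7.6)
o=get_obs()
for n in ('side','top','wrist'):
    p=snapshot(n); p['obs']=o; np.savez('m3_'+n+'.npz',p=p); save(p,'m3'+n)
    if n=='top': save({'image':cv2.resize(p['image'][170:330,330:530],None,fx=4,fy=4)[:600]},'m3tc')
    if n=='side': save({'image':cv2.resize(p['image'][80:230,270:450],None,fx=4,fy=4)},'m3sc')
E
```

```text
now [ 0.4256 -0.2726  0.3242] F [ 0.82 -0.27 -1.26] M [ 0.029 -0.012  0.04 ] gap 0.222 t 6.0
shift [-0.0358, -0.0013, -0.002] turn [0.0023, -0.0028, -0.0003]
```

View pics/m3tc.png

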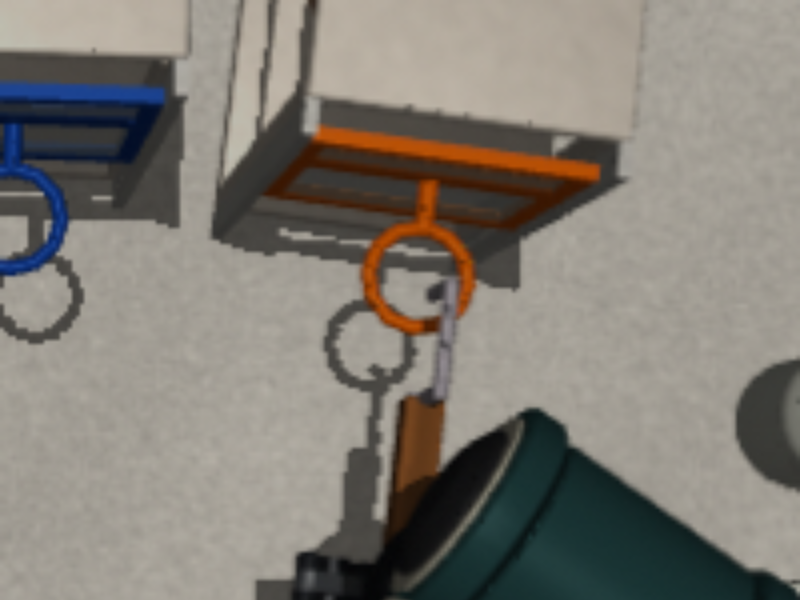

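View pics/m3sc.png

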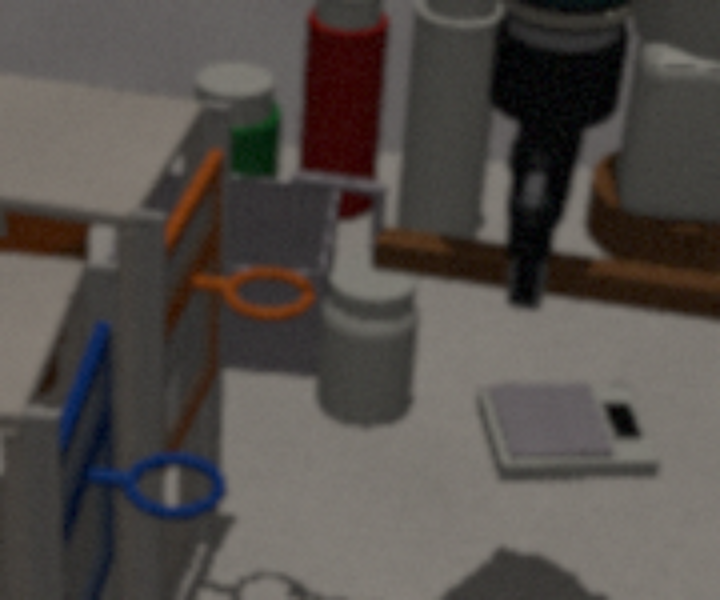

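View pics/m3wrist.png

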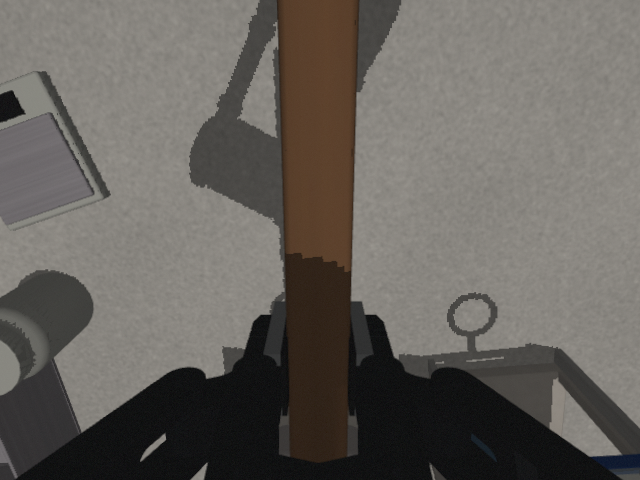

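```bash
python3 - <<'E'
from h import *
p=np.load('m3_top.npz',allow_pickle=True)['p'].item(); c=Cam(p)
f=lambda u,v:(330+(u+.5)/4-.5,170+(v+.5)/4-.5)
P=c.plane([f(453,279),f(440,398)],.362); print(P)
d=(P[0]-P[1])[:2]; print(np.degrees(np.arctan2(d[1],d[0])),np.linalg.norm(d))
o=p['obs']; t=np.array(o['position']); cc,s=np.cos(np.radians(-7.6)),np.sin(np.radians(-7.6))
print('pred crook front edge', t[:2]+(.166-.015)*np.array([cc,s]))
p=np.load('m3_side.npz',allow_pickle=True)['p'].item(); c=Cam(p)
z=.318
ax=np.array([cc,s,0]); o0=np.r_[t[:2],z]-.015*ax
for n,X in (('front top',o0+.166*ax+[0,0,.044]),('tip end',o0+.162*ax-[0,0,.004]),('shaft front top',o0+.11*ax+[0,0,.011]),('shaft back top',o0-.11*ax+[0,0,.011])):
    print(n,c.proj(X),(c.proj(X)[0]-[270,80])*4)
E
```

```text
[[ 0.57194301 -0.29176229  0.362     ]
 [ 0.51543088 -0.28412689  0.362     ]]
-7.694685910720321 0.05702560809302084
pred crook front edge [ 0.57523742 -0.29256133]
front top [[343.05904031 121.97150501]] [292.23616123 167.88602005]
tip end [[343.68098799 139.55052725]] [294.72395197 238.20210902]
shaft front top [[364.43162571 137.2861203 ]] [377.72650283 229.14448119]
shaft back top [[454.52466784 150.91793296]] [738.09867137 283.67173184]
```

>>> drive_tool([
  [[-0.02,-0.001,0],[0,0,0]],
  [[-0.041,-0.001,0],[0,0,0]],
  [[-0.041,-0.001,0],[0,0,0]],
  [[-0.041,-0.001,0.04],[0,0,0]],
  [[-0.041,-0.001,0.08],[0,0,0]],
  [[-0.041,-0.001,0.12],[0,0,0]],
  [[-0.041,-0.001,0.155],[0,0,0]],
  [[-0.041,-0.001,0.155],[0,0,0]],
  [[-0.041,-0.001,0.155],[0,0,0]],
])

```text
clock: 6.9
position: [0.4422, -0.2753, 0.2633]
tool_rot: [-0.206, -3.133, -0.002]
ft_force: [0.5, 0.7, -1.2]
finger_gap: 0.22
```

```bash
cat > look.py <<'E'
from h import *
import sys
n=sys.argv[1]
plan((.4414,-.2752,.134),-7.6)
o=get_obs(); ims=[]
for c,b in (('side',(270,90,130,110)),('top',(400,180,75,95))):
    p=snapshot(c); p['obs']=o; np.savez(f'{n}_{c}.npz',p=p); x,y,w,h=b
    im=p['image'][y:y+h,x:x+w]; s=500/h; ims.append(cv2.resize(im,(min(int(w*s),600),500),interpolation=cv2.INTER_CUBIC))
im=np.hstack(ims); print(im.shape, [i.shape for i in ims]); 
if im.shape[1]>800: im=cv2.resize(im,None,fx=800/im.shape[1],fy=800/im.shape[1])
save({'image':im},n)
E
python3 look.py m4
```

```text
now [ 0.4422 -0.2753  0.2633] F [ 0.52  0.67 -1.15] M [-0.023 -0.061 -0.08 ] gap 0.22 t 6.9
shift [0.0014, -0.0003, 0.3232] turn [0.0009, -0.0018, 0.0011]
(500, 984, 3) [(500, 590, 3), (500, 394, 3)]
```

View pics/m4.png

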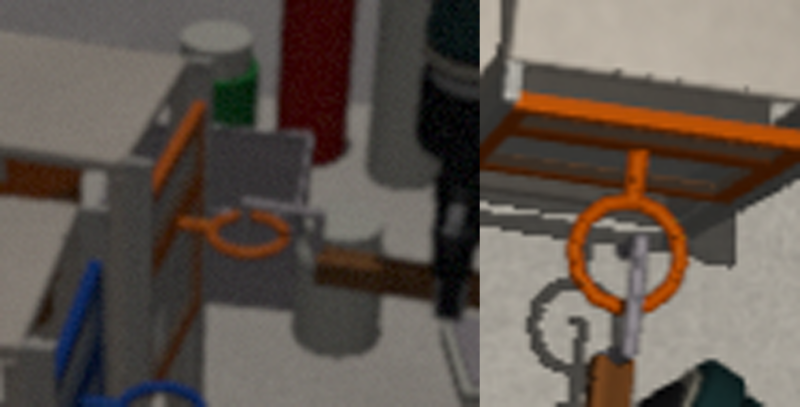

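>>> drive_tool([
  [[0,0,0.02],[0,0,0]],
  [[0,0,0.04],[0,0,0]],
  [[0,0,0.06],[0,0,0]],
  [[0,0,0.08],[0,0,0]],
  [[0,0,0.1],[0,0,0]],
  [[0,0,0.12],[0,0,0]],
  [[0,0,0.14],[0,0,0]],
  [[0,0,0.16],[0,0,0]],
])

```text
clock: 7.67
position: [0.4429, -0.2761, 0.1995]
tool_rot: [0.207, 3.134, -0.001]
ft_force: [1.4, -1.3, 1.5]
finger_gap: 0.227
```

```bash
python3 look.py m5
```

```text
now [ 0.4429 -0.2761  0.1995] F [ 1.45 -1.28  1.51] M [-0.161 -0.573 -0.071] gap 0.227 t 7.6667
shift [0.0041, 0.0019, 0.1637] turn [-0.0004, 0.0011, 0.0004]
(500, 984, 3) [(500, 590, 3), (500, 394, 3)]
```

View pics/m5.png

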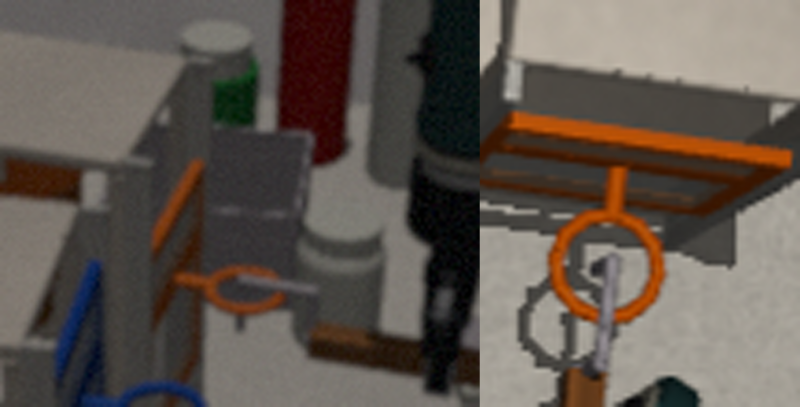

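>>> drive_tool([
  [[0,0,0.02],[0,0,0]],
  [[0,0,0.04],[0,0,0]],
  [[0,0,0.06],[0,0,0]],
  [[0,0,0.08],[0,0,0]],
  [[0,0,0.1],[0,0,0]],
  [[0,0,0.12],[0,0,0]],
  [[0,0,0.135],[0,0,0]],
  [[0,0,0.15],[0,0,0]],
])

```text
clock: 8.43
position: [0.4424, -0.2758, 0.1392]
tool_rot: [-0.207, -3.135, -0.0]
ft_force: [0.5, -0.4, 2.7]
finger_gap: 0.226
```

```bash
cat > ringz.py <<'E'
from fit import *
import sys
n=sys.argv[1]
q=np.load(n+'_top.npz',allow_pickle=True)['p'].item(); s=np.load(n+'_side.npz',allow_pickle=True)['p'].item()
ct,cs=Cam(q),Cam(s)
# ring+stem+frame colour mask: compare sash-top corner / ring extents with projected model over z
R0=np.array([.5854,-.2944]); 
mt=mask(q['image'],(400,180,90,95),'o'); ms=mask(s['image'],(290,100,80,150),'o')
a=np.linspace(0,2*np.pi,200)
yw=np.radians(-7.6); ax=np.array([np.cos(yw),np.sin(yw),0])
best=[]
for z in np.arange(.15,.30,.002):
    sc=0
    for c,m in ((cs,ms),(ct,mt)):
        for r in (.024,.026,.028):
            P=c.proj(np.c_[R0[0]+r*np.cos(a),R0[1]+r*np.sin(a),0*a+z]).round().astype(int)
            sc+=m[P[:,1],P[:,0]].mean()/6
            # hole must not
        for r in (.010,.016,.036,.04):
            sel=np.ones_like(a,bool) if r<.03 else (np.cos(a-yw)<.7)
            P=c.proj(np.c_[R0[0]+r*np.cos(a[sel]),R0[1]+r*np.sin(a[sel]),0*a[sel]+z]).round().astype(int)
            sc-=m[P[:,1],P[:,0]].mean()/8
    best.append((sc,z))
best.sort(reverse=True); print([(round(a,3),round(b,3)) for a,b in best[:5]])
E
python3 look.py m6; python3 ringz.py m6; python3 ringz.py m4
```

```text
now [ 0.4424 -0.2758  0.1392] F [ 0.52 -0.4   2.69] M [-0.175 -0.497 -0.047] gap 0.226 t 8.4333
shift [0.0028, 0.0012, 0.0131] turn [0.0002, -0.0002, 0.0006]
(500, 984, 3) [(500, 590, 3), (500, 394, 3)]
[(np.float64(0.726), np.float64(0.166)), (np.float64(0.679), np.float64(0.164)), (np.float64(0.65), np.float64(0.168)), (np.float64(0.556), np.float64(0.162)), (np.float64(0.515), np.float64(0.17))]
[(np.float64(0.879), np.float64(0.272)), (np.float64(0.859), np.float64(0.274)), (np.float64(0.78), np.float64(0.27)), (np.float64(0.736), np.float64(0.276)), (np.float64(0.617), np.float64(0.268))]
```

View pics/m6.png

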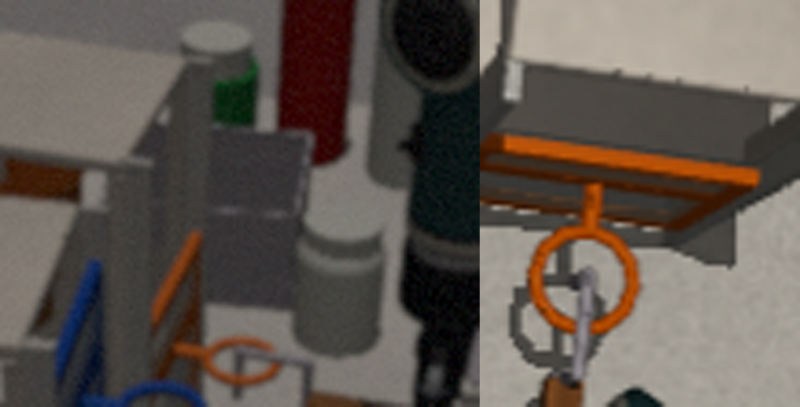

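>>> drive_tool([
  [[0,0,0.005],[0,0,0]],
  [[0,0,0.01],[0,0,0]],
  [[0,0,0.014],[0,0,0]],
  [[0,0,0.014],[0,0,0]],
  [[0,0,0.014],[0,0,0]],
])

```text
clock: 8.95
position: [0.4421, -0.2758, 0.1342]
tool_rot: [-0.207, -3.134, -0.0]
ft_force: [-1.4, 0.1, 0.1]
finger_gap: 0.224
```

>>> drive_tool([
  [[0,0,0.003],[0,0,0]],
  [[0,0,0.005],[0,0,0]],
  [[0,0,0.005],[0,0,0]],
])

```text
clock: 9.2
position: [0.4427, -0.276, 0.1328]
tool_rot: [0.207, 3.134, -0.0]
ft_force: [-2.2, 1.6, 4.8]
finger_gap: 0.221
```

```bash
python3 look.py m7; python3 ringz.py m7
```

```text
now [ 0.4427 -0.276   0.1328] F [-2.24  1.59  4.79] M [ 0.067 -0.376  0.07 ] gap 0.221 t 9.2
shift [0.0035, 0.0016, -0.0031] turn [-0.0002, 0.0006, 0.0007]
(500, 984, 3) [(500, 590, 3), (500, 394, 3)]
[(np.float64(0.752), np.float64(0.16)), (np.float64(0.736), np.float64(0.162)), (np.float64(0.651), np.float64(0.158)), (np.float64(0.612), np.float64(0.164)), (np.float64(0.525), np.float64(0.156))]
```

View pics/m7.png

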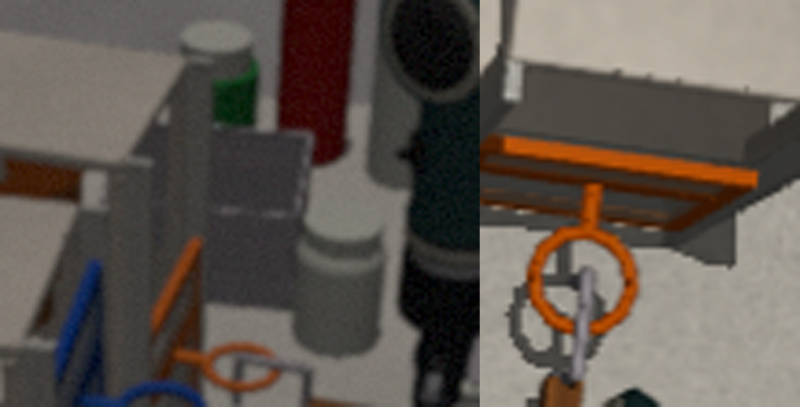

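>>> drive_tool([
  [[0,0,0.003],[0,0,0]],
  [[0,0,0.006],[0,0,0]],
  [[0,0,0.006],[0,0,0]],
])

```text
clock: 9.55
position: [0.4433, -0.2762, 0.1303]
tool_rot: [0.207, 3.133, -0.001]
ft_force: [0.6, 0.7, 4.3]
finger_gap: 0.223
```

```bash
python3 -c "
from h import *
plan((.4414,-.2752,.134),-7.6)"
```

```text
now [ 0.4433 -0.2762  0.1303] F [0.64 0.72 4.33] M [-0.006 -0.713  0.076] gap 0.223 t 9.55
shift [0.0051, 0.0019, -0.0091] turn [-0.0005, 0.002, 0.0004]
```

>>> drive_tool([
  [[0,0,0.003],[0,0,0]],
  [[0,0,0.006],[0,0,0]],
  [[0,0,0.006],[0,0,0]],
])

```text
clock: 9.8
position: [0.4434, -0.2764, 0.128]
tool_rot: [0.208, 3.133, -0.002]
ft_force: [2.3, -0.6, 4.0]
finger_gap: 0.22
```

```bash
python3 look.py m8; python3 ringz.py m8
```

```text
now [ 0.4434 -0.2764  0.128 ] F [ 2.31 -0.58  3.96] M [-0.204 -0.979 -0.038] gap 0.22 t 9.8
shift [0.0053, 0.0024, -0.0149] turn [-0.0009, 0.0021, 0.0003]
(500, 984, 3) [(500, 590, 3), (500, 394, 3)]
[(np.float64(0.729), np.float64(0.16)), (np.float64(0.725), np.float64(0.162)), (np.float64(0.634), np.float64(0.158)), (np.float64(0.611), np.float64(0.164)), (np.float64(0.525), np.float64(0.156))]
```

View pics/m8.png

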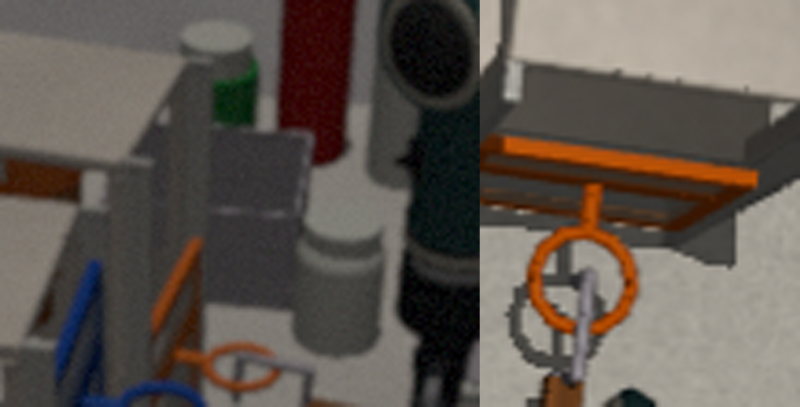

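>>> drive_tool([
  [[0,0,-0.02],[0,0,0]],
  [[0,0,-0.04],[0,0,0]],
  [[0,0,-0.06],[0,0,0]],
  [[0,0,-0.08],[0,0,0]],
  [[0,0,-0.1],[0,0,0]],
  [[0,0,-0.12],[0,0,0]],
  [[0,0,-0.14],[0,0,0]],
  [[0,0,-0.16],[0,0,0]],
  [[0,0,-0.18],[0,0,0]],
  [[0,0,-0.18],[0,0,0]],
])

```text
clock: 10.73
position: [0.4435, -0.2766, 0.202]
tool_rot: [0.207, 3.132, -0.003]
ft_force: [0.5, -0.9, -1.9]
finger_gap: 0.225
```

```bash
python3 look.py m9; python3 ringz.py m9
```

```text
now [ 0.4435 -0.2766  0.202 ] F [ 0.46 -0.87 -1.86] M [-0.018  0.02   0.047] gap 0.225 t 10.7333
shift [0.0063, 0.0031, 0.17] turn [-0.0016, 0.0031, 0.0006]
(500, 984, 3) [(500, 590, 3), (500, 394, 3)]
[(np.float64(0.779), np.float64(0.16)), (np.float64(0.731), np.float64(0.162)), (np.float64(0.691), np.float64(0.158)), (np.float64(0.594), np.float64(0.164)), (np.float64(0.564), np.float64(0.156))]
```

View pics/m9.png

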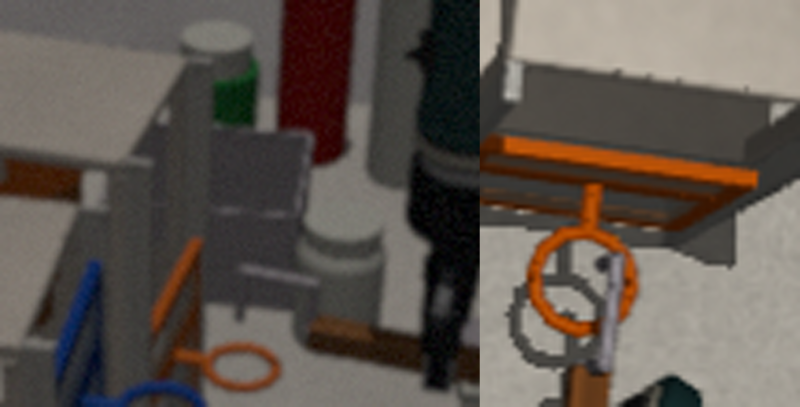

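>>> drive_tool([
  [[0.03,0,-0.03],[0,0,0]],
  [[0.07,0,-0.07],[0,0,0]],
  [[0.08,0,-0.14],[0,0,0]],
  [[0.08,0,-0.21],[0,0,0]],
  [[0.08,0,-0.28],[0,0,0]],
  [[0.08,0,-0.305],[0,0,0]],
  [[0.08,0,-0.305],[0,0,0]],
  [[0.08,0,-0.305],[0,0,0]],
])

```text
clock: 11.5
position: [0.4106, -0.2716, 0.3208]
tool_rot: [-0.207, -3.134, -0.0]
ft_force: [-0.4, 0.3, -2.0]
finger_gap: 0.22
```

```bash
python3 -c "
from h import *
plan((.425,0,.325),-0.4)
o=get_obs();p=snapshot('side');save(p,'s10');p['obs']=o;np.savez('s10.npz',p=p)
save({'image':cv2.resize(p['image'][80:230,300:500],None,fx=4,fy=4)},'s10c')
"
```

```text
now [ 0.4106 -0.2716  0.3208] F [-0.41  0.34 -2.03] M [ 0.05   0.039 -0.001] gap 0.22 t 11.5
shift [0.0537, 0.6778, -0.0104] turn [0.0002, -0.0004, -0.1194]
```

View pics/s10c.png

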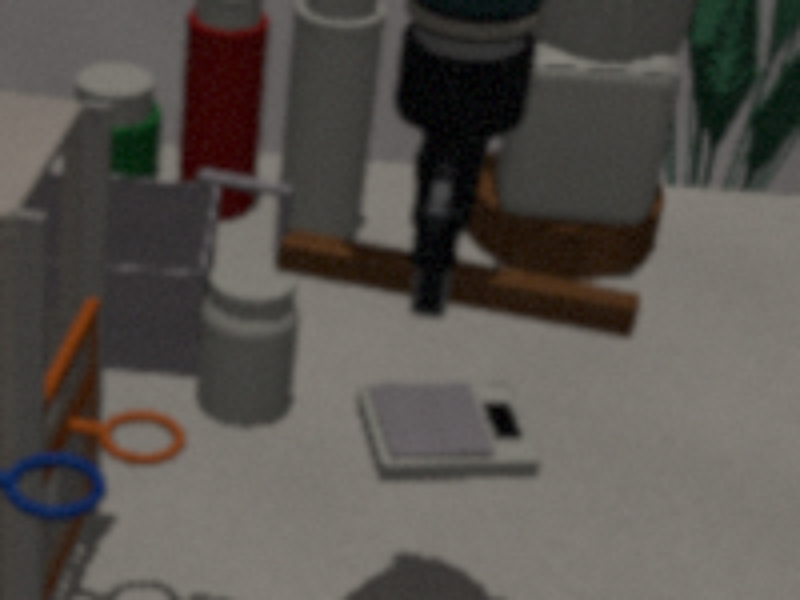

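```bash
cat > pitch.py <<'E'
from h import *
from scipy.optimize import least_squares
def fit(p,yaw,pts,crop,sc):
    c=Cam(p); t=np.array(p['obs']['position']); R=np.array([[np.cos(yaw),-np.sin(yaw),0],[np.sin(yaw),np.cos(yaw),0],[0,0,1]])
    M=np.array([q[0] for q in pts],float)/1000; U=np.array([[(q[1][0]+.5)/sc-.5+crop[0],(q[1][1]+.5)/sc-.5+crop[1]] for q in pts])
    def f(x):
        pt=x[0]; Ry=np.array([[np.cos(pt),0,-np.sin(pt)],[0,1,0],[np.sin(pt),0,np.cos(pt)]]) # nose up positive
        X=(R@(Ry@(M+[x[1],0,0]).T+np.array([[0],[0],[x[2]]]))).T+t
        return (c.proj(X)-U).ravel()
    s=least_squares(f,[0,-.015,-.006]); print('pitch deg',np.degrees(s.x[0]),'dx,dz mm',s.x[1:]*1000,s.fun.round(1))
E
python3 - <<'E'
from pitch import *
p=np.load('s10.npz',allow_pickle=True)['p'].item()
fit(p,np.radians(-7.6),[((110,10,-11),(280,269)),((-110,10,-11),(632,334)),((-110,10,11),(636,303)),((110,10,11),(281,243)),((166,0,44),(199,171)),((-110,-10,11),(637,290))],(300,80),4)
E
```

```text
pitch deg 1.5264775717829624 dx,dz mm [-13.48300164  -5.24443813] [-1.4  0.8 -0.   0.5  1.   0.4 -0.7 -0.6 -0.4 -0.3  1.2 -0.5]
```

>>> drive_tool([
  [[0.005,0.06,-0.01],[0,0,-0.01]],
  [[0.01,0.13,-0.01],[0,0,-0.02]],
  [[0.016,0.21,-0.01],[0,0,-0.035]],
  [[0.023,0.29,-0.01],[0,0,-0.05]],
  [[0.03,0.37,-0.01],[0,0,-0.065]],
  [[0.036,0.45,-0.01],[0,0,-0.08]],
  [[0.042,0.53,-0.01],[0,0,-0.095]],
  [[0.048,0.61,-0.01],[0,0,-0.11]],
  [[0.052,0.66,-0.01],[0,0,-0.119]],
  [[0.054,0.68,-0.01],[0,0,-0.119]],
])

```text
clock: 12.38
position: [0.4238, 0.0034, 0.3227]
tool_rot: [-0.006, -3.137, -0.002]
ft_force: [-0.5, 0.3, -1.3]
finger_gap: 0.224
```

```bash
python3 -c "
from h import *
plan((.498,.242,.18),-0.4,way=[(.43,.1,.3)])
"
```

```text
now [0.4238 0.0034 0.3227] F [-0.46  0.28 -1.34] M [-0.043  0.008  0.009] gap 0.224 t 12.3833
shift [-0.0148, 0.2415, 0.057] turn [0.0012, -0.0046, 0.0028]
shift [-0.1848, 0.5968, 0.3566] turn [0.0012, -0.0046, 0.0028]
```

>>> drive_tool([
  [[-0.005,0.06,0.01],[0,0,0]],
  [[-0.01,0.14,0.03],[0,0,0]],
  [[-0.02,0.22,0.06],[0,0,0]],
  [[-0.05,0.3,0.1],[0,0,0]],
  [[-0.08,0.38,0.15],[0,0,0]],
  [[-0.11,0.45,0.21],[0,0,0]],
  [[-0.15,0.52,0.27],[0,0,0]],
  [[-0.175,0.575,0.33],[0,0,0]],
  [[-0.185,0.597,0.357],[0,0,0.002]],
  [[-0.185,0.597,0.357],[0,0,0.002]],
])

```text
clock: 13.22
position: [0.4985, 0.2388, 0.1772]
tool_rot: [-0.013, -3.133, 0.006]
ft_force: [0.1, 0.1, -2.0]
finger_gap: 0.225
```

>>> drive_tool([
  [[0,0,0],[0,0,0]],
  [[0,0,0],[0,0,0]],
  [[0,0,0],[0,0,0]],
])

```text
clock: 13.47
position: [0.5014, 0.2381, 0.1842]
tool_rot: [0.017, 3.14, 0.001]
ft_force: [-0.5, -0.6, -1.4]
finger_gap: 0.223
```

```bash
python3 -c "
from h import *
plan((.498,.242,.068),-0.4)
o=get_obs();p=snapshot('side');p['obs']=o;np.savez('s11.npz',p=p)
save({'image':cv2.resize(p['image'][280:430,240:440],None,fx=4,fy=4)},'s11c')
o=get_obs();p=snapshot('wrist');p['obs']=o;save(p,'w11')
p=snapshot('top');save({'image':cv2.resize(p['image'][200:350,150:250],None,fx=4,fy=4)},'t11c')
"
```

```text
now [0.5014 0.2381 0.1842] F [-0.55 -0.58 -1.39] M [-0.011 -0.054  0.039] gap 0.223 t 13.4667
shift [0.0092, 0.0096, 0.2906] turn [0.0004, 0.0019, -0.0035]
```

View pics/s11c.png

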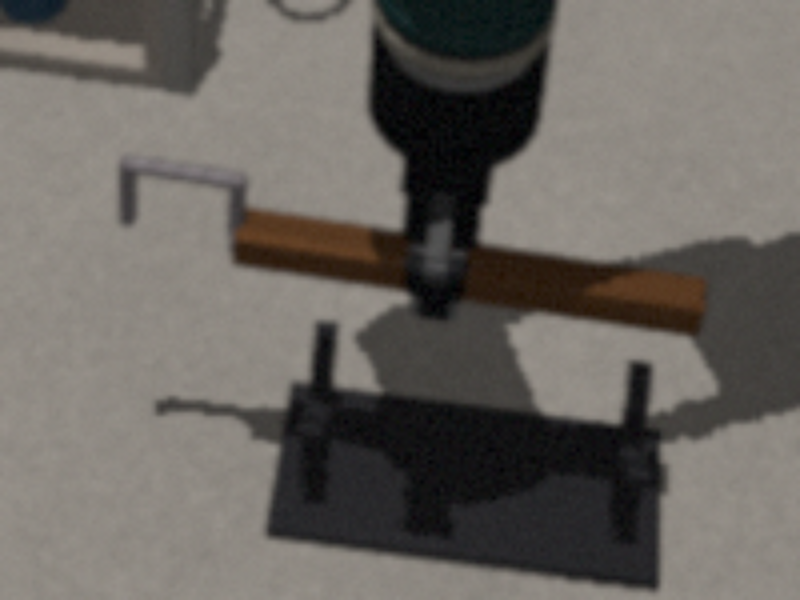

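View pics/w11.png

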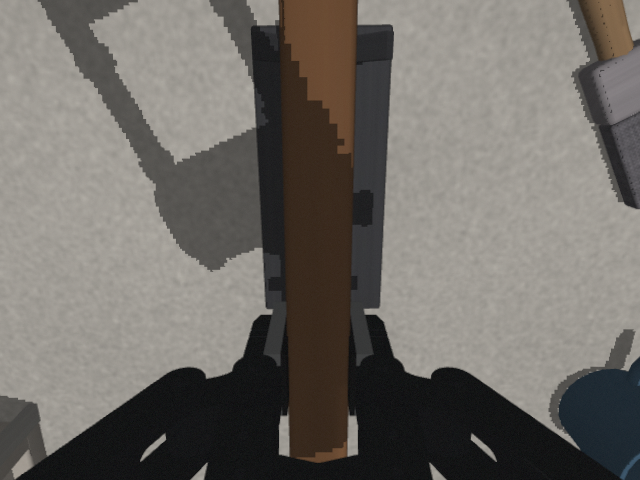

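```bash
python3 - <<'E'
from pitch import *
p=np.load('s11.npz',allow_pickle=True)['p'].item()
pts=[((110,10,-11),(235,263)),((-110,10,-11),(697,332)),((-110,10,11),(701,303)),((110,10,11),(236,233)),((166,0,44),(120,159)),((-110,-10,11),(707,280)),((110,-10,11),(252,209))]
fit(p,np.radians(-.4),pts,(240,280),4)
plan((.498,.242,.068),-0.4)
E
```

```text
pitch deg 2.2094465923374362 dx,dz mm [-14.06900594  -5.73549089] [-0.5  0.8  0.7  1.2  1.9  1.4 -0.4  1.   0.1 -0.6  0.4 -1.7 -2.5 -1.3]
now [0.5015 0.2384 0.1844] F [-1.09  0.55 -1.49] M [0.037 0.021 0.016] gap 0.222 t 13.6167
shift [0.0095, 0.0086, 0.291] turn [0.0008, 0.0023, -0.0035]
```

>>> drive_tool([
  [[0.005,0.005,0.04],[0,0.015,-0.003]],
  [[0.009,0.009,0.08],[0,0.03,-0.003]],
  [[0.009,0.009,0.12],[0,0.03,-0.003]],
  [[0.009,0.009,0.148],[0,0.03,-0.003]],
  [[0.009,0.009,0.148],[0,0.03,-0.003]],
  [[0.009,0.009,0.148],[0,0.03,-0.003]],
  [[0.009,0.009,0.148],[0,0.03,-0.003]],
])

```text
clock: 14.2
position: [0.4974, 0.2428, 0.1235]
tool_rot: [-0.01, -3.11, -0.0]
ft_force: [-0.2, 0.3, -1.8]
finger_gap: 0.225
```

```bash
python3 -c "
from h import *
plan((.498,.242,.068),-0.4)
plan((.498,.242,.068),-0.4)
o=get_obs();p=snapshot('side');p['obs']=o;np.savez('s12.npz',p=p)
save({'image':cv2.resize(p['image'][290:440,240:440],None,fx=4,fy=4)},'s12c')
p=snapshot('top');save({'image':cv2.resize(p['image'][200:350,150:250],None,fx=4,fy=4)},'t12c')
plan((.498,.242,.068),-0.4)
"
```

```text
now [0.4974 0.2428 0.1235] F [-0.15  0.31 -1.85] M [ 0.02  -0.049 -0.046] gap 0.225 t 14.2
shift [-0.0058, -0.002, 0.1386] turn [0.0, -0.0303, 0.0006]
now [0.4974 0.2428 0.1235] F [-0.15  0.31 -1.85] M [ 0.02  -0.049 -0.046] gap 0.225 t 14.2
shift [-0.0058, -0.002, 0.1386] turn [0.0, -0.0303, 0.0006]
now [0.498  0.2431 0.1245] F [-0.31  0.54 -1.31] M [ 0.008 -0.03  -0.002] gap 0.222 t 14.3
shift [-0.0041, -0.0028, 0.1411] turn [0.0007, -0.0286, 0.0007]
```

View pics/s12c.png

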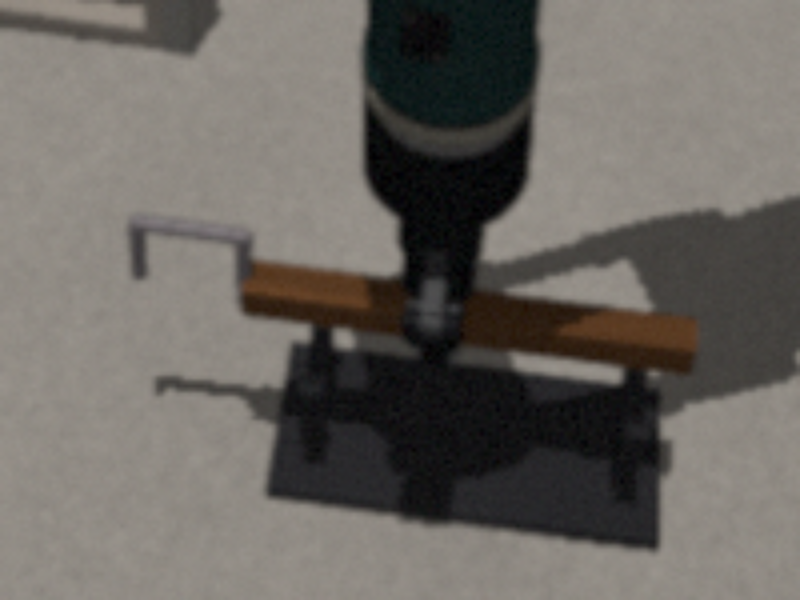

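View pics/t12c.png

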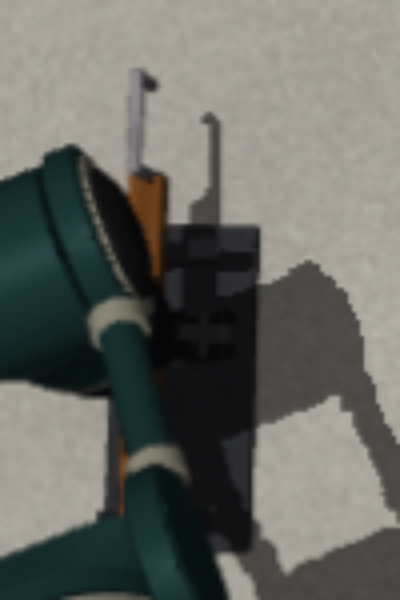

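>>> drive_tool([
  [[-0.001,-0.002,0.025],[0,0,0]],
  [[-0.002,-0.002,0.05],[0,0,0]],
  [[-0.003,-0.002,0.075],[0,0,0]],
  [[-0.004,-0.002,0.1],[0,0,0]],
  [[-0.005,-0.002,0.12],[0,0,0]],
  [[-0.005,-0.002,0.132],[0,0,0]],
  [[-0.005,-0.002,0.137],[0,0,0]],
  [[-0.005,-0.002,0.137],[0,0,0]],
])

```text
clock: 14.97
position: [0.497, 0.2416, 0.0683]
tool_rot: [-0.01, -3.108, 0.001]
ft_force: [0.3, 0.0, -1.1]
finger_gap: 0.225
```

```bash
python3 -c "
from h import *
plan((.498,.242,.067),-0.4)
o=get_obs();p=snapshot('side');p['obs']=o;np.savez('s13.npz',p=p)
save({'image':cv2.resize(p['image'][310:440,260:440],None,fx=4,fy=4)},'s13c')
plan((.498,.242,.067),-0.4)
"
```

```text
now [0.497  0.2416 0.0683] F [ 0.31  0.02 -1.06] M [-0.029  0.166  0.023] gap 0.225 t 14.9667
shift [-0.0026, 0.0009, 0.003] turn [-0.0007, -0.0318, 0.0006]
now [0.4975 0.2419 0.0686] F [ 0.51 -0.26 -1.15] M [-0.022 -0.07   0.006] gap 0.224 t 15.0167
shift [-0.0013, 0.0003, 0.0038] turn [-0.0001, -0.0304, 0.0006]
```

View pics/s13c.png

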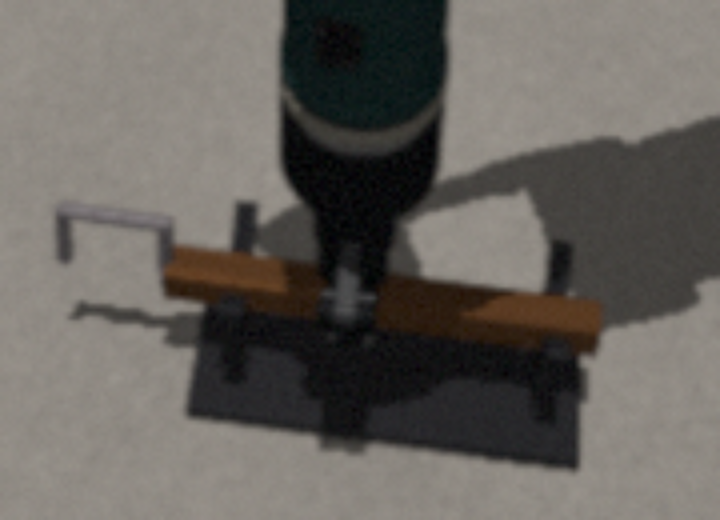

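>>> drive_tool([
  [[0,0,0.002],[0,0,0]],
  [[0,0,0.004],[0,0,0]],
  [[0,0,0.004],[0,0,0]],
])

```text
clock: 15.27
position: [0.498, 0.2421, 0.0678]
tool_rot: [-0.01, -3.111, -0.001]
ft_force: [0.0, 0.5, 3.9]
finger_gap: 0.225
```

```bash
python3 -c "
from h import *
plan((.498,.242,.067),-0.4)
"
```

```text
now [0.498  0.2421 0.0678] F [0.03 0.49 3.88] M [-0.101  0.464  0.065] gap 0.225 t 15.2667
shift [-0.0, -0.0003, 0.0021] turn [0.0004, -0.0292, 0.0006]
```

>>> drive_tool([
  [[0,0,0],[0,0,0]],
  [[0,0,0],[0,0,0]],
  [[0,0,0],[0,0,0]],
  [[0,0,0],[0,0,0]],
  [[0,0,0],[0,0,0]],
  [[0,0,0],[0,0,0]],
  [[0,0,0],[0,0,0]],
  [[0,0,0],[0,0,0]],
], jaw=1)

```text
clock: 15.93
position: [0.4975, 0.2419, 0.0671]
tool_rot: [-0.01, -3.11, -0.0]
ft_force: [0.7, 0.1, 0.2]
finger_gap: 0.999
```

>>> drive_tool([
  [[0,0,-0.03],[0,0,0]],
  [[0,0,-0.08],[0,0,0]],
  [[0,0,-0.15],[0,0,0]],
  [[0,0,-0.22],[0,0,0]],
  [[0,0,-0.3],[0,0,0]],
  [[0,0,-0.38],[0,0,0]],
  [[0,0,-0.38],[0,0,0]],
  [[0,0,-0.38],[0,0,0]],
])

```text
clock: 16.6
position: [0.5043, 0.2426, 0.2233]
tool_rot: [-0.01, -3.117, -0.005]
ft_force: [0.2, -0.2, -0.1]
finger_gap: 1.0
```

```bash
python3 -c "
from h import *
plan((.498,.242,.067),-0.4)
o=get_obs();p=snapshot('side');p['obs']=o;np.savez('e_side.npz',p=p);save(p,'e_side')
save({'image':cv2.resize(p['image'][340:430,260:420],None,fx=4,fy=4,interpolation=cv2.INTER_NEAREST)},'e_c4')
p=snapshot('top');p['obs']=o;np.savez('e_top.npz',p=p);save(p,'e_top')
"; python3 ringz.py e
```

```text
now [0.5043 0.2426 0.2233] F [ 0.25 -0.24 -0.09] M [-0.015 -0.01   0.017] gap 1.0 t 16.6
shift [0.0061, -0.0028, 0.3909] turn [0.0027, -0.0237, 0.0006]
[(np.float64(0.55), np.float64(0.158)), (np.float64(0.545), np.float64(0.16)), (np.float64(0.543), np.float64(0.156)), (np.float64(0.535), np.float64(0.162)), (np.float64(0.528), np.float64(0.154))]
```

View pics/e_side.png

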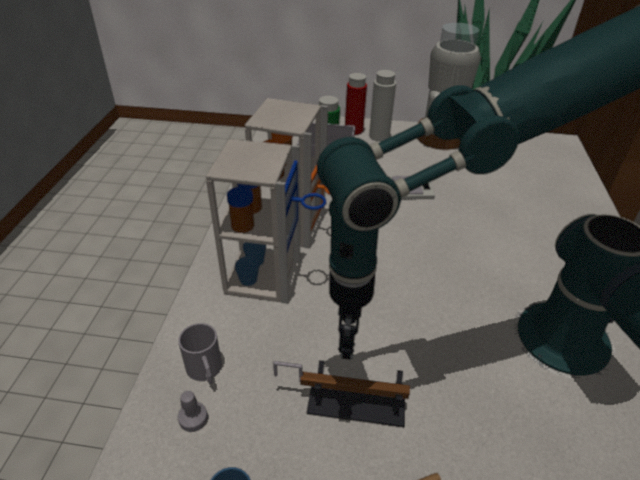

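View pics/e_c4.png

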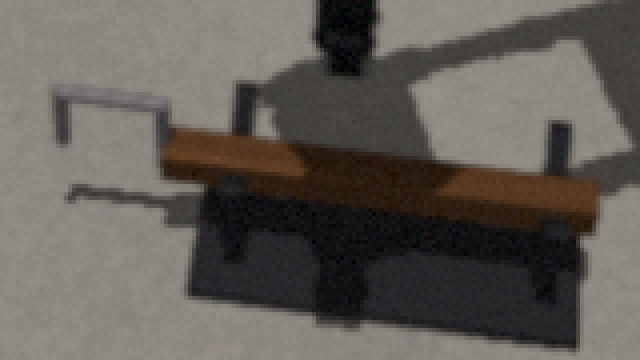

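View pics/e_top.png

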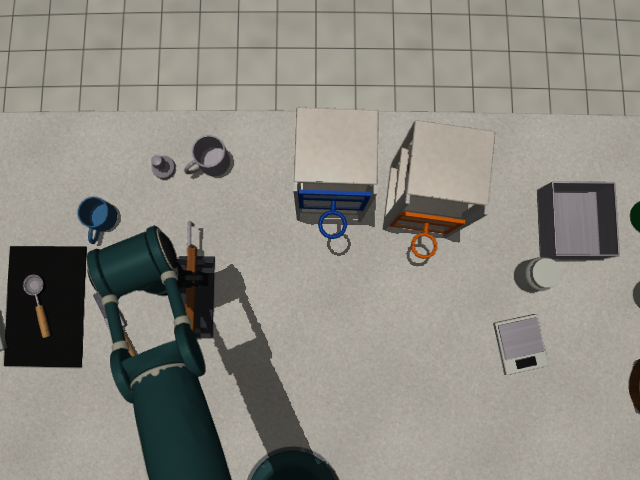

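```bash
python3 - <<'E'
from fit import *
for n in ('m4','m6','m7','m8','m9','e'):
    q=np.load(n+'_top.npz',allow_pickle=True)['p'].item(); c=Cam(q); bx=(395,190,100,90)
    k=mask(q['image'],bx,'o'); ys,xs=np.nonzero(k)
    s=np.load(n+'_side.npz',allow_pickle=True)['p'].item(); ks=mask(s['image'],(290,100,80,150),'o'); y2,x2=np.nonzero(ks)
    # right end of frame top bar & ring bottom
    print(n,'top: mask mean',xs.mean().round(2),ys.mean().round(2),'xmax',xs.max(),'ymax',ys.max(),'side',y2.min(),y2.max() if len(y2) else 0,x2.max())
b=[Cam(np.load('e_top.npz',allow_pickle=True)['p'].item()).proj([.5854,-.2944,z])[0].round(2).tolist() for z in (.272,.166,.162,.160)]; print(b)
for n in ('cal','e_top'):
    d=np.load(n+'.npz',allow_pickle=True); q=(d['T'] if n=='cal' else d['p']).item(); k=mask(q['image'],(290,185,90,60),'b'); ys,xs=np.nonzero(k); print('blue',xs.mean(),ys.mean(),k.sum())
E
```

```text
m4 top: mask mean 437.04 225.36 xmax 479 ymax 279 side 100 191 369
m6 top: mask mean 427.51 231.12 xmax 465 ymax 279 side 100 226 369
m7 top: mask mean 427.23 231.45 xmax 464 ymax 279 side 100 226 369
m8 top: mask mean 427.3 231.49 xmax 464 ymax 279 side 100 226 368
m9 top: mask mean 427.61 232.34 xmax 464 ymax 279 side 101 226 369
e top: mask mean 428.07 227.61 xmax 464 ymax 258 side 100 226 364
[[434.17, 238.17], [424.2, 244.04], [423.86, 244.24], [423.68, 244.34]]
blue 333.38124054462935 206.4372163388805 661
blue 333.42048517520215 205.6576819407008 742
```

```bash
python3 - <<'E'
from fit import *
d=np.load('cal.npz',allow_pickle=True); T,S=d['T'].item(),d['S'].item()
for t in (T,np.load('e_top.npz',allow_pickle=True)['p'].item()): hole(mask(t['image'],(310,200,50,45),'b'))
for t in (S,np.load('e_side.npz',allow_pickle=True)['p'].item()): hole(mask(t['image'],(295,185,40,30),'b'))
hole(mask(np.load('m9_top.npz',allow_pickle=True)['p'].item()['image'],(405,222,40,45),'o'));hole(mask(np.load('e_top.npz',allow_pickle=True)['p'].item()['image'],(405,222,40,45),'o'))
E
```

```text
hole 350 [224.13 332.18]
  hole 350 [224.13 332.18]
  hole 169 [200.92 313.13]
  hole 167 [200.98 313.24]Traceback (most recent call last):
  File "<stdin>", line 5, in <module>
  File "fit.py", line 19, in hole
    return best[1]
           ~~~~^^^
TypeError: 'NoneType' object is not subscriptable
```

```bash
python3 - <<'E'
from fit import *
q=np.load('e_top.npz',allow_pickle=True)['p'].item()
a=hole(mask(q['image'],(405,222,40,45),'o')); c=Cam(q)
for z in (.156,.160,.164,.17): print(z,tmask(c,np.array([.5854,-.2944,z])).round(2))
print(get_obs()['clock'])
print(sign_off())
E
```

```text
hole 291 [245.13 423.65]
0.156 [423.33 244.56]
0.16 [423.68 244.36]
0.164 [424.02 244.16]
0.17 [424.54 243.85]
16.7
the job is handed in; nothing more can be done
None
```

The orange sash is fully down and stayed down, and the pole is back in its stand with the gripper clear of it. I handed the job in at 16.7 s on the robot's clock; no verdict was returned.

- **Pull:** I gripped the pole about 15 mm toward the hook from its centre and lowered the crook into the orange ring. I pulled until pressing another 5 mm moved the ring no further. By then the wrist moment had about doubled, to roughly 1 Nm, with about 4–5 N of downward pull.
- **Orange ring:** after unhooking, both the top and side cameras put it at about 160 mm. At the end the arm hid it from the side camera, but the top camera still agreed with 160 mm to within about 1 pixel.
- **Blue ring:** unchanged in the top view and within 0.1 pixel in the side view.
- **Pole:** it tipped about 2° nose-up in the grip during the pull. I corrected this before lowering it. The side view after release matches the starting picture by eye.
- **Checks that were weak or disagreed:**
  - The single wrist force readings were noisy, by about 1–2 N.
  - An automatic match of the orange ring gave a poor score in the final pictures because the arm was in the way. I relied on the position of the ring's hole in the top view instead.

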